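# Run the rotary nest round and present the cover

## Robot

A 6-joint arm with a two-finger parallel gripper is mounted at the origin on the work surface. World frame = base frame: x ahead of the robot, y to its left, z up, the work surface at z = 0. Lengths are in mm, angles in rad, forces in N, time in s.
With the tool pointing down it reaches from about 350 to 875 mm from the base axis. Payload 4.2 kg.
Tool frame: the origin (TCP) lies on the mounting face of the last link; the fingertips stand 173 mm ahead of it and the grasp point (between the pads) lies 155 mm ahead of it; z points along the fingers, y is the line along which they close (so a half turn about z gives the same grasp; the last joint's range is limited). The gripper opens to 85 mm and grips with 20 to 120 N. Pads are 22 mm wide; open, the fingers measure 114 mm over their backs; the gripper's body (76 mm by 85 mm) begins 54 mm behind the grasp point. The pads swing forward as they close: fully open they stand 13 mm farther back than shut.
Start: joints at [-1.069, 0.385, 0.008, 0, -1.194, -0.259], TCP at [150.281, -606.643, 404.712] pointing down, gripper open.
Joint ranges: [-3.14, 3.14], [-1.21, 2.06], [-1.07, 1.41], [-3.16, 2.05], [-2.99, -0.16], [-3.1, 3.1]. Speed limits (rad/s): [2.79, 2.79, 3.14, 3.14, 3.14, 3.14].

## Interface

Orientations are given as a unit quaternion [x, y, z, w].
In Python, from bench import arm gives the robot as it stands. The module is installed in compiled form; this text tells all that it offers.
- The arm moves only by the tool move_arm, never from a script. Its arguments are lists of equal length, an entry for each row: "fingers": the finger opening in mm, from 0 to 85.4; "travel": the shift along the tool's x, y, z in mm, a list of three; "dr": the turn, a rotation vector about the tool's x, y, z in rad, a list of three. A call has 1 to 10 rows; each row is the pose to reach, as a shift and turn from the pose commanded when the call began, along the tool's axes at that moment; what a row does not reach only later rows make up. A row lasts 1/10 s, in which the tool goes at most 50 mm and 8.59 degrees, less where a joint would pass 70% of its speed; a pose out of reach is approached as far as the arm can. A call with a gripper value outside its range is refused whole. The fingers move at their own pace and stop on an object; the grip force is fixed at half the most. Time passes only in rows, so rows that repeat a pose let the fingers close. It gives the time, the measured TCP pose, the force, the opening and the grip force at its end, in the units of the state.
- arm.read_state(): the state, without advancing time (a new reading comes with each control period).
- arm.get_image(name): name is "scene" or "top" or "wrist"; returns the picture (480x640x3 uint8, red, green, blue); there is no depth.
- arm.camera_model(name): a dict with "intrinsics" (3x3 intrinsics, pixels), "k1" (the pictures are not rectified: a ray, as slopes to the right and down, at radius r is drawn at 1 + k1 r^2 times it, then the intrinsics apply), "pose" (4x4, takes a point from camera to world coordinates). Camera axes: x right, y up, looking along -z (the intrinsics and any distortion apply to the point x, -y, -z); pixel columns grow to the right and rows downward; lengths in mm; the calibration is good to about 2 mm. A picture is of the moment at which its call begins: read the wrist's pose just before it. camera_model takes no time and is no camera call; for the wrist camera it gives the pose at the moment of the call.
- arm.job_done(): hands the job in; it is judged then, once.
The state is a dict: "clock": time; "joints": joint angles; "joint_vel": joint speeds; "joint_efforts": joint torques, N m; "position": TCP position; "ee_rot": TCP orientation; "contact_force": force on the tool from outside, world axes, zero at the start; "wrist_torque": the same for the moment, N m; "gripper_width": finger opening in mm; "grasp_force": force on a finger pad.
Only numpy, scipy, OpenCV 4.12 (cv2) and the standard library are available. Lean on these libraries where they do the work, as an engineer would, in place of code of your own. Each camera call takes 0.05 s, during which the arm holds its last target. There are 200 camera calls.

## Task

Check that the rotary nest runs free: wind it by its upright crank handle one full turn counter-clockwise (seen from above), right on to its stop, and let go of the handle. Then take the rectangular cover out of the tray by its rib, lift it over the parts chute without bumping the chute, and bring it over the open housing on the nest. The program finishes while the gripper still holds the cover there, level, squarely over the opening and hovering about one centimetre above its rim, never having touched the nest with it; leave everything else where it is.

Things in the scene. Friction and masses are not known exactly. Their poses are not given: they have to be found in the camera images.
- rotor (a joint): turning angle of the nest's plate in rad, counter-clockwise seen from above positive; it turns with light friction (about 0.04 N m) and stays where it is left. Starts between 0 and 0.45; its hard stop is at 6.75 (a full turn is 6.28), so the wind to the stop is 6.30 to 6.75 rad.
- nest: rotary nest, fixed to the bench: square aluminium base 150 x 150 x 12 mm, on it a round aluminium plate 180 mm in diameter, its top 42 mm above the bench, turning about the vertical axis through the centre. On the plate's centre stands the open housing, near the rim the crank handle; both turn with the plate. Origin: centre of the underside, on the turning axis. The base is placed at any yaw.
- mouth (a point): centre of the rim of the open-topped rectangular dark-metal housing on the nest's plate, on the turning axis, 66 mm above the bench. The housing is 64 (its x) x 48 (its y) x 24 mm high, walls 4 mm. The axes turn with the plate: x along the housing's long side, y across it towards the crank handle, z up.
- handle_mid (a point): point on the axis of the crank handle, 72 mm above the bench. The handle is an upright black cylinder, 20 mm in diameter, 48 to 90 mm above the bench, 75 mm from the turning axis towards +y of mouth. It spins freely on its own pin, so it can be pinched with constant gripper yaw all the way round. Gap between handle and housing: 41 mm.
- cover: the cover to present: black plastic rectangular plate 64 (x) x 48 (y) x 6 mm with a grip rib along x on its middle, 40 long x 12 wide, rising from 6 to 36 mm above the underside; about 0.1 kg. Origin: centre of the underside, z up. It lies flat in the tray in any of three places. Either way round fits (half-turn symmetric).
- round_cover: another cover, not wanted: round black plate 58 mm in diameter, 6 mm thick, with the same rib along x. Origin: centre of the underside.
- strip_cover: another cover, not wanted: narrow black strip 76 (x) x 24 (y) x 6 mm with the same rib along x. Origin: centre of the underside.
- tray: fixed white tray, 310 (x) x 140 (y) mm, 16 mm high, floor and walls 4 mm thick (covers lie 4 mm above the bench), holding the three covers about 95 mm apart along its x. It stands on one side of the chute, the nest on the other; which side varies. Origin: centre of the underside.
- chute: fixed narrow parts chute between tray and nest, 340 (x) x 70 (y) mm, upright blue and white side panels 120 mm high, filled with black mouldings to about 95 mm. Origin: centre of the underside.
- screwdriver: bystander: loose screwdriver lying towards the far edge. Origin: on its underside.
- tape_roll: bystander: loose cardboard tape core, 90 mm in diameter, 25 mm high, towards the far edge. Origin: centre of the underside.
- oil_bottle: bystander: loose white plastic bottle, 56 mm in diameter, 140 mm high, towards the far edge. Origin: centre of the underside.
- wrench: bystander: loose spanner lying towards the far edge. Origin: on its underside.
Mind the look-alikes: they are no part of the job. Leave any yellow look-alike of the cover alone. Several things have the shape of the nest; the one meant has the colours described above.

How it is judged (in metres and radians):
On the way, in this order (a step that is already met when the one before it is completed fails the run):
1. the nest has been wound a full turn on to its stop (value of joint rotor above 6.55 rad), for 0.2 s.
2. the cover passes over the chute, above its top (height (world z) of cover above 0.12 m and y of cover in the frame of chute between -0.04 and 0.04 m and x of cover in the frame of chute between -0.2 and 0.2 m), for 0.02 s.
At the end, for the whole second after the job is handed in: The gripper holds the cover still and level (within 8 degrees) with its underside 3 to 22 mm above the housing's rim, centred within 8 mm and squared within 8 degrees, either way round; cover and fingers touch nothing of the nest, and the nest is still within 0.25 rad of its stop (z of cover in the frame of mouth between 0.003 and 0.022 m and horizontal distance between cover and mouth below 0.008 m and angle between the x axis of cover and the x axis of mouth, either way round below 0.14 rad and angle between cover's own z axis and vertical below 0.14 rad and contact force between cover and the fingers above 1 N and contact force between each of cover, the fingers and nest below 0.1 N and linear speed of cover below 0.02 m/s and value of joint rotor above 6.5 rad); the arm keeps its last pose, push and grip.
It fails at once if the cover touches the nest (contact force between cover and nest above 0.5 N).
It fails at once if the chute is bumped (contact force between chute and anything else above 2 N).
It fails at once if another cover or a bystander is moved by more than 30 mm (distance of any of round_cover, strip_cover, screwdriver, tape_roll, oil_bottle, wrench from where it was at the start of the episode above 0.03 m).
It also fails if it takes over 72 s, if anything falls off the work surface, if the arm or the gripper's body presses on something with over 40 N, if the wrist force passes 120 N, or if a joint passes its speed limit or range.

## Working session

There is one attempt and no reset: what is moved stays moved. The work goes in short steps, Python scripts to look and compute and a tool call to move; the robot and the scene stay as the last step left them, time stands still between calls to the robot, and variables do not carry over. Pictures are saved under pics/ and viewed, at most 10 in all, crops included, and the job is handed in when it is done.

Besides the shell and the picture viewer there is one more tool, called after "Emit:" as name(argument=value, ...) on one line, values as JSON. move_arm: Moves the arm, as the interface text tells. Its arguments: {"type":"object","properties":{"fingers":{"type":"array","items":{"type":"number"}},"travel":{"type":"array","items":{"type":"array","items":{"type":"number"}}},"dr":{"type":"array","items":{"type":"array","items":{"type":"number"}}}},"required":["fingers","travel","dr"]}

```bash
mkdir -p pics
cat > h.py <<'E'
import numpy as np, cv2
from bench import arm
from scipy.spatial.transform import Rotation as R
def snap(n,f):
    im=arm.get_image(n); cv2.imwrite('pics/'+f,im[:,:,::-1]); return im
def ray(cm,u,v):
    K=np.array(cm['intrinsics']);P=np.array(cm['pose'])
    d=np.array([(u-K[0,2])/K[0,0],(v-K[1,2])/K[1,1]]);s=d.copy()
    for _ in range(20): s=d/(1+cm['k1']*(s@s))
    return P[:3,3],P[:3,:3]@np.array([s[0],-s[1],-1])
def onz(cm,u,v,z):
    o,d=ray(cm,u,v); return (o+d*(z-o[2])/d[2])
def proj(cm,p):
    K=np.array(cm['intrinsics']);P=np.array(cm['pose'])
    c=P[:3,:3].T@(np.array(p,float)-P[:3,3]); s=np.array([c[0],-c[1]])/-c[2]
    s=s*(1+cm['k1']*(s@s)); return K[0,0]*s[0]+K[0,2],K[1,1]*s[1]+K[1,2]
E
python3 - <<'E'
from h import *
snap('top','top0.png');snap('scene','scene0.png')
for n in('top','scene'):
    c=arm.camera_model(n);print(n,np.round(c['pose'],3).tolist(),c['k1'],np.array(c['intrinsics']).tolist())
s=arm.read_state();print(s)
E
```

```text
top [[0.013, 0.994, -0.11, 417.532], [-1.0, 0.015, 0.013, -41.598], [0.014, 0.11, 0.994, 942.686], [0.0, 0.0, 0.0, 1.0]] 0.025036720344869434 [[442.1334109187749, 0.0, 315.73244314772705], [0.0, 442.1334109187749, 235.09322289927138], [0.0, 0.0, 1.0]]
scene [[0.188, -0.74, 0.646, 1310.894], [0.982, 0.136, -0.13, -226.012], [0.008, 0.659, 0.752, 1004.541], [0.0, 0.0, 0.0, 1.0]] -0.019523734683354017 [[574.1114062065374, 0.0, 310.7082984639538], [0.0, 574.1114062065374, 232.45551172269035], [0.0, 0.0, 1.0]]
{'clock': 0.1, 'joints': array([-1.06942086e+00,  3.85477170e-01,  6.78320616e-03, -4.05952757e-04,
       -1.19402079e+00, -2.58613985e-01]), 'joint_vel': array([-0.00031414, -0.00262255,  0.00264376,  0.00226495, -0.00039931,
       -0.00211578]), 'joint_efforts': array([-1.00671579e-03, -3.93319666e+01,  1.88927186e+01,  4.19792354e+00,
       -2.63017508e-03,  8.87788275e-06]), 'position': array([ 150.23745738, -606.49216365,  403.74457195]), 'ee_rot': array([-1.21008534e-01,  9.92650985e-01,  9.60769160e-04, -1.80578472e-04]), 'contact_force': array([ 0.03952421, -0.02695248, -0.21519866]), 'wrist_torque': array([-9.55512078e-03, -1.76769585e-02,  4.39368297e-05]), 'grasp_force': 0.0, 'gripper_width': 85.6185162222525}
```

View pics/top0.png

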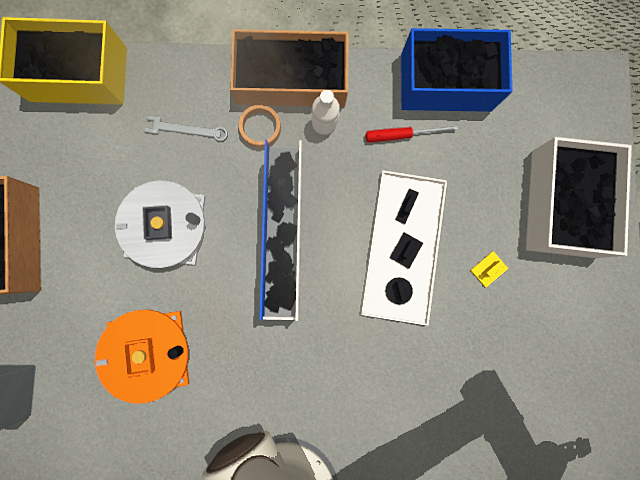

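View pics/scene0.png

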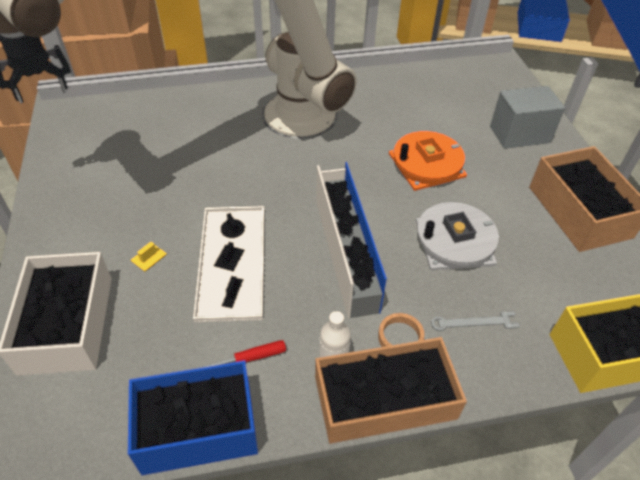

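Top picture: the aluminium nest is at (159,224) with its black handle at (193,219). The orange one at (142,356) is a look-alike. The tray holds the strip at (406,206), the rectangular cover at (406,250) and the round cover at (399,291). A yellow look-alike cover lies outside the tray at (490,268). The nest with the aluminium plate and dark housing, and the black rectangle with 64:48 proportions, are the ones meant. I'll confirm both in an enlarged crop and measure them.

Run:
```python
from h import *
im=cv2.imread('pics/top0.png')
a=cv2.resize(im[175:275,105:215],None,fx=3.6,fy=4,interpolation=cv2.INTER_CUBIC)
b=cv2.resize(im[170:320,355:455],(400,400*150//100),interpolation=cv2.INTER_CUBIC)
b=b[0:600]; a=cv2.copyMakeBorder(a,0,600-a.shape[0],0,0,cv2.BORDER_CONSTANT)
cv2.imwrite('pics/crop1.png',np.hstack([a,b])[:, :800])
cm=arm.camera_model('top'); sc=arm.camera_model('scene'); si=cv2.imread('pics/scene0.png')
hsv=cv2.cvtColor(im,cv2.COLOR_BGR2HSV)
def blobs(im,x0,y0,x1,y1,th,mina=20):
    m=(im.max(2)<th).astype(np.uint8);k=np.zeros_like(m);k[y0:y1,x0:x1]=m[y0:y1,x0:x1]
    cs,_=cv2.findContours(k,cv2.RETR_EXTERNAL,cv2.CHAIN_APPROX_NONE)
    return [(cv2.contourArea(c),cv2.minAreaRect(c),c) for c in cs if cv2.contourArea(c)>mina]
for n,box in (('tray',(370,180,440,315)),('nest',(135,195,207,245))):
    for A,r,c in blobs(im,*box,80):
        print(n,A,np.round(r[0],1),np.round(r[1],1),round(r[2],1))
        for p in cv2.boxPoints(r): print('   ',np.round(onz(cm,*p,{'tray':10,'nest':66}[n]),1))
for n,box in (('tray',(205,210,255,315)),('nest',(420,205,480,245))):
    for A,r,c in blobs(si,*box,80): print('scene',n,A,np.round(r[0],1),np.round(r[1],1),round(r[2],1))
```

```text
tray 519.0 [398. 291.] [26. 26.] 90.0
    [ 432.1 -200.5   10. ]
    [ 432.9 -255.3   10. ]
    [ 378.8 -254.6   10. ]
    [ 378.1 -200.3   10. ]
tray 600.0 [405.9 250.1] [22.2 29.3] 29.7
    [ 475.8 -209.1   10. ]
    [ 530.4 -240.3   10. ]
    [ 507.5 -281.1   10. ]
    [ 453.2 -249.7   10. ]
tray 313.5 [406.5 205.8] [10.5 34. ] 23.7
    [ 557.2 -222.    10. ]
    [ 625.3 -251.9   10. ]
    [ 616.3 -272.5   10. ]
    [ 548.4 -242.5   10. ]
nest 238.0 [156.7 222.7] [32.2 27. ] 86.8
    [564.8 292.8  66. ]
    [568.8 240.   66. ]
    [504.4 233.3  66. ]
    [500.7 285.8  66. ]
scene tray 255.0 [231.3 291.9] [10.5 29.7] 21.0
scene tray 392.5 [229.1 257. ] [18.4 26.5] 28.6
scene tray 296.5 [231.9 227.9] [21.2 19.5] 35.0
scene nest 101.5 [429.  229.5] [ 7.8 17.5] 12.5
scene nest 542.5 [458.8 227.1] [30.5 21.8] 59.0
```

View pics/crop1.png

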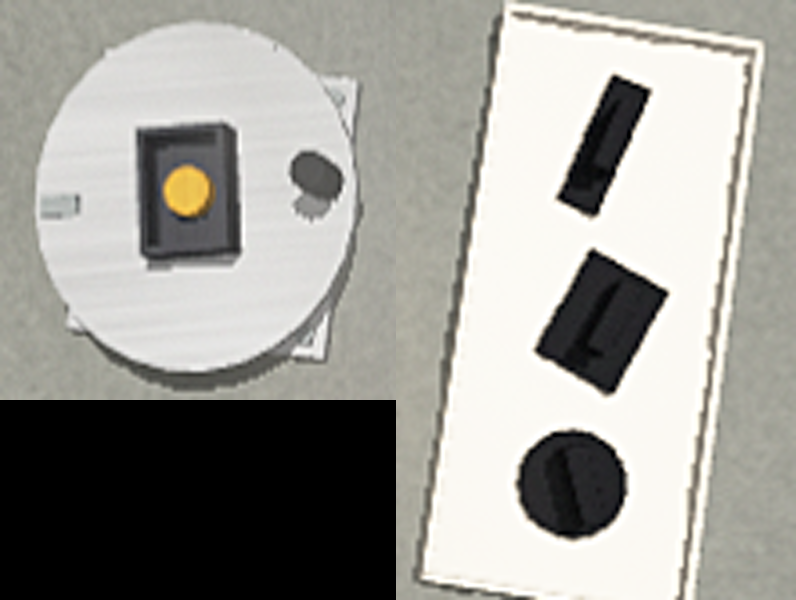

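The crop shows the grey plate with dark housing and black handle on the left, and the tray with strip, rectangle and round cover on the right. This confirms both targets. Next I'll measure the nest axis, handle and chute.

Run:
```python
from h import *
from scipy.optimize import least_squares
def plate(name,f,box):
    im=cv2.imread('pics/'+f).astype(int);cm=arm.camera_model(name)
    x0,y0,x1,y1=box
    m=np.zeros(im.shape[:2],np.uint8);m[y0:y1,x0:x1]=(im.min(2)>178)[y0:y1,x0:x1]
    m=cv2.morphologyEx(m,cv2.MORPH_CLOSE,np.ones((3,3)))
    c=max(cv2.findContours(m,cv2.RETR_EXTERNAL,cv2.CHAIN_APPROX_NONE)[0],key=cv2.contourArea)[:,0]
    P=np.array([onz(cm,u,v,42)[:2] for u,v in c])
    r=least_squares(lambda q:np.hypot(*(P-q[:2]).T)-q[2],[*P.mean(0),90],loss='soft_l1',f_scale=1.)
    res=np.abs(r.fun); print(name,'plate',np.round(r.x,1),np.median(res))
plate('top','top0.png',(108,172,215,275)); plate('scene','scene0.png',(405,195,505,275))
top=cv2.imread('pics/top0.png');sc=cv2.imread('pics/scene0.png');ct=arm.camera_model('top');cs=arm.camera_model('scene')
# handle two view
def cen(im,box,lo):
    x0,y0,x1,y1=box;m=(im[y0:y1,x0:x1].max(2)<lo).astype(np.uint8)
    n,l,s,c=cv2.connectedComponentsWithStats(m)
    for i in range(1,n):
        if s[i,4]>20: print(s[i]+[x0,y0,0,0,0],c[i]+[x0,y0])
    i=1+np.argmax(s[1:,4]);return c[i]+[x0,y0]
u=cen(top,(182,208,206,232),118);v=cen(sc,(420,215,440,245),80)
o1,d1=ray(ct,*u);o2,d2=ray(cs,*v)
t=np.linalg.lstsq(np.c_[d1,-d2],o2-o1,rcond=None)[0];print('handle',o1+d1*t[0],o2+d2*t[1])
# cover two view
for z in (10,): print('cover top',onz(ct,405.9,250.1,z),'scene',onz(cs,229.1,257,z))
# chute corners top at z=120, approx pixel
for p in((267,140),(300,141),(262,320),(298,320)): print('chute',np.round(onz(ct,*p,120),0))
```

```text
top plate [537.  266.4  89. ] 0.5002362027839382
scene plate [538.  266.1  85.3] 1.307720216192621
[186 213  14  13 128] [192.5703125 218.59375  ]
[424 221  10  18 122] [428.86885246 229.47540984]
handle [543.78765821 192.60508549  66.6994593 ] [543.67697567 192.00782382  66.5238234 ]
cover top [ 491.57562391 -245.08753297   10.        ] scene [ 495.10903615 -245.80552261   10.        ]
chute [690.  43. 120.]
chute [689. -20. 120.]
chute [351.  44. 120.]
chute [352. -22. 120.]
```

Emit:
move_arm(fingers=[50,50,50,50,50,50,50,50,50,50], travel=[[-32,38,0],[-64,76,0],[-96,114,0],[-128,152,0],[-160,190,0],[-192,228,0],[-224,266,0],[-256,304,0],[-288,342,0],[-320,380,0]], dr=[[0,0,0],[0,0,0],[0,0,0],[0,0,0],[0,0,0],[0,0,0],[0,0,0],[0,0,0],[0,0,0],[0,0,0]])

```text
clock: 1.1
position: [369.6, -158.9, 404.8]
ee_rot: [-0.121, 0.993, 0.0, 0.0]
contact_force: [0.5, -0.2, 0.5]
gripper_width: 49.9
grasp_force: 0.0
```

Emit:
move_arm(fingers=[50,50,50,50,50,50,50,50,50,50], travel=[[-32,38,0],[-64,76,0],[-96,114,0],[-128,152,0],[-160,190,0],[-192,228,0],[-224,266,0],[-254,301,0],[-254,301,0],[-254,301,0]], dr=[[0,0,0],[0,0,0],[0,0,0],[0,0,0],[0,0,0],[0,0,0],[0,0,0],[0,0,0],[0,0,0],[0,0,0]])

```text
clock: 2.1
position: [543.8, 193.4, 403.4]
ee_rot: [-0.122, 0.993, -0.0, -0.001]
contact_force: [-0.1, -0.7, 0.5]
gripper_width: 50.1
grasp_force: 0.0
```

Run:
```python
from h import *
cm=arm.camera_model('wrist');snap('wrist','w1.png');np.save('w1.npy',cm['pose'])
print(np.round(cm['pose'],2).tolist(),cm['k1'],np.round(cm['intrinsics'],1).tolist())
for n,p in (('handle top',(543.7,192.3,90)),('axis rim',(537.5,266.3,66))): print(n,proj(cm,p))
```

```text
[[-0.24, -0.93, -0.27, 473.94], [0.97, -0.23, -0.07, 176.86], [-0.0, -0.28, 0.96, 372.17], [0.0, 0.0, 0.0, 1.0]] 0.0024528740509418565 [[374.0, 0.0, 317.9], [0.0, 374.0, 237.5], [0.0, 0.0, 1.0]]
handle top (np.float64(315.49364508742), np.float64(224.48064614487282))
axis rim (np.float64(402.1194389773325), np.float64(231.1419903218896))
```

View pics/w1.png

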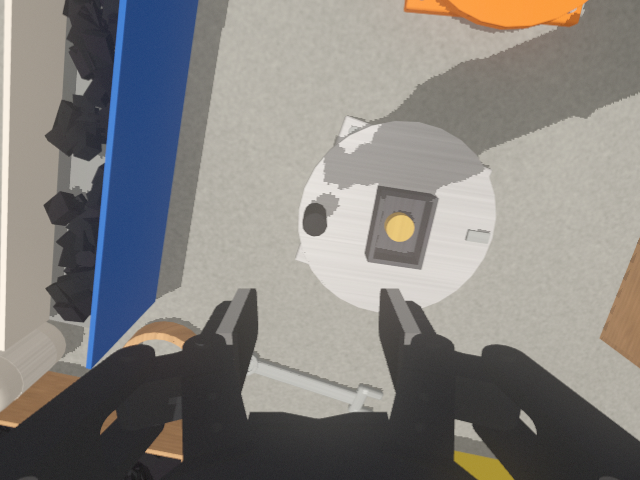

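The wrist picture shows the handle top at about (315,222) and the housing rim centred near (402,228). Both agree with the prediction, so I'll descend and pinch.

Emit:
move_arm(fingers=[50,50,50,50,50,50,20,10,10,10], travel=[[0,0,40],[0,0,80],[0,0,120],[0,0,155],[0,0,176],[0,0,176],[0,0,176],[0,0,176],[0,0,176],[0,0,176]], dr=[[0,0,0],[0,0,0],[0,0,0],[0,0,0],[0,0,0],[0,0,0],[0,0,0],[0,0,0],[0,0,0],[0,0,0]])

```text
clock: 3.15
position: [544.1, 191.1, 231.1]
ee_rot: [-0.121, 0.993, -0.001, 0.001]
contact_force: [1.2, -5.6, 2.7]
gripper_width: 18.3
grasp_force: 58.4
```

Run:
```python
from h import *
s=arm.read_state();print(s['position'],s['contact_force'],s['gripper_width'],s['grasp_force'],s['joints'])
a=np.array([-.1208,.9927,0]);T=np.c_[2*a*a[0]-[1,0,0],2*a*a[1]-[0,1,0],[0,0,-1]]
# arc in tool frame, centre (537.3,266.3), from handle
h=np.array([543.8,192.3,0]);c=np.array([537.3,266.3,0])
r0=h-c
pos=[]
for k in range(0,31):
    w=0.25*k; p=R.from_rotvec([0,0,w]).apply(r0)+c
    pos.append(T.T@(p-h))
pos=np.array(pos)
for b in (0,9,18): print(b,np.round(pos[b+1:b+11]-pos[b]).tolist())
for b in range(0,30,10): print(b,np.round(pos[b+1:b+11,:2]-pos[b,:2]).astype(int).tolist())
```

```text
[544.05314184 191.11545    231.12784408] [ 1.19277205 -5.62898575  2.72521561] 18.342356380093356 58.396509289741516 [ 0.61897752  0.48382941 -0.32613798  0.00237466 -0.75994005 -1.94875837]
0 [[-19.0, -1.0, 0.0], [-37.0, 4.0, 0.0], [-53.0, 12.0, 0.0], [-67.0, 24.0, 0.0], [-77.0, 39.0, 0.0], [-84.0, 57.0, 0.0], [-86.0, 75.0, 0.0], [-83.0, 94.0, 0.0], [-76.0, 111.0, 0.0], [-65.0, 125.0, 0.0]]
9 [[11.0, 15.0, 0.0], [26.0, 26.0, 0.0], [43.0, 34.0, 0.0], [61.0, 37.0, 0.0], [79.0, 36.0, 0.0], [97.0, 30.0, 0.0], [112.0, 19.0, 0.0], [125.0, 6.0, 0.0], [134.0, -11.0, 0.0], [138.0, -29.0, 0.0]]
18 [[4.0, -18.0, 0.0], [4.0, -37.0, 0.0], [-0.0, -54.0, 0.0], [-9.0, -71.0, 0.0], [-22.0, -84.0, 0.0], [-38.0, -94.0, 0.0], [-55.0, -100.0, 0.0], [-74.0, -101.0, 0.0], [-92.0, -97.0, 0.0], [-109.0, -90.0, 0.0]]
0 [[-19, -1], [-37, 4], [-53, 12], [-67, 24], [-77, 39], [-84, 57], [-86, 75], [-83, 94], [-76, 111], [-65, 125]]
10 [[15, 12], [31, 19], [50, 22], [68, 21], [86, 15], [101, 5], [114, -9], [122, -25], [127, -43], [127, -62]]
20 [[-5, -18], [-14, -34], [-26, -48], [-42, -57], [-60, -63], [-78, -64], [-96, -61], [-113, -53], [-128, -41], [-139, -26]]
```

Emit:
move_arm(fingers=[10,10,10,10,10,10,10,10,10,10], travel=[[-19,-1,0],[-37,4,0],[-53,12,0],[-67,24,0],[-77,39,0],[-84,57,0],[-86,75,0],[-83,94,0],[-76,111,0],[-65,125,0]], dr=[[0,0,0],[0,0,0],[0,0,0],[0,0,0],[0,0,0],[0,0,0],[0,0,0],[0,0,0],[0,0,0],[0,0,0]])

```text
clock: 4.15
position: [576.0, 330.7, 231.1]
ee_rot: [-0.122, 0.993, -0.0, 0.001]
contact_force: [-2.6, -5.8, 9.8]
gripper_width: 18.4
grasp_force: 59.9
```

Emit:
move_arm(fingers=[10,10,10,10,10,10,10,10,10,10], travel=[[15,12,0],[31,19,0],[50,22,0],[68,21,0],[86,15,0],[101,5,0],[114,-9,0],[122,-25,0],[127,-43,0],[127,-62,0]], dr=[[0,0,0],[0,0,0],[0,0,0],[0,0,0],[0,0,0],[0,0,0],[0,0,0],[0,0,0],[0,0,0],[0,0,0]])

```text
clock: 5.15
position: [467.6, 239.3, 231.1]
ee_rot: [-0.122, 0.992, 0.001, 0.001]
contact_force: [0.3, 0.0, 6.2]
gripper_width: 18.5
grasp_force: 60.0
```

Emit:
move_arm(fingers=[10,10,10,10,10,10,10], travel=[[-5,-18,0],[-14,-34,0],[-26,-48,0],[-42,-57,0],[-60,-63,0],[-60,-63,0],[-60,-63,0]], dr=[[0,0,0],[0,0,0],[0,0,0],[0,0,0],[0,0,0],[0,0,0],[0,0,0]])

```text
clock: 5.85
position: [542.4, 191.2, 231.1]
ee_rot: [-0.121, 0.993, -0.001, 0.001]
contact_force: [0.6, -8.5, 9.4]
gripper_width: 18.2
grasp_force: 60.5
```

Emit:
move_arm(fingers=[10,10,10,10], travel=[[-4,0,0],[-8,-1,0],[-12,-1,0],[-12,-1,0]], dr=[[0,0,0],[0,0,0],[0,0,0],[0,0,0]])

```text
clock: 6.25
position: [554.2, 193.0, 231.1]
ee_rot: [-0.122, 0.993, -0.001, 0.001]
contact_force: [3.1, -9.5, 7.1]
gripper_width: 18.6
grasp_force: 60.5
```

Emit:
move_arm(fingers=[10,10,10,10], travel=[[-4,0,0],[-8,0,0],[-8,0,0],[-8,0,0]], dr=[[0,0,0],[0,0,0],[0,0,0],[0,0,0]])

```text
clock: 6.65
position: [562.1, 195.1, 231.1]
ee_rot: [-0.122, 0.993, -0.001, 0.001]
contact_force: [3.5, -9.5, 6.8]
gripper_width: 18.7
grasp_force: 60.4
```

Emit:
move_arm(fingers=[10,10,10,10], travel=[[-4,1,0],[-8,1,0],[-8,1,0],[-8,1,0]], dr=[[0,0,0],[0,0,0],[0,0,0],[0,0,0]])

```text
clock: 7.05
position: [566.9, 196.9, 231.0]
ee_rot: [-0.121, 0.993, -0.002, -0.003]
contact_force: [-6.6, -9.4, 15.1]
gripper_width: 18.6
grasp_force: 61.3
```

Emit:
move_arm(fingers=[10,10,10,10], travel=[[-3,1,0],[-6,2,0],[-6,2,0],[-6,2,0]], dr=[[0,0,0],[0,0,0],[0,0,0],[0,0,0]])

```text
clock: 7.45
position: [569.1, 198.2, 230.8]
ee_rot: [-0.121, 0.993, -0.005, -0.01]
contact_force: [-18.7, -13.8, 24.0]
gripper_width: 18.3
grasp_force: 62.2
```

Emit:
move_arm(fingers=[45,45,45,45,45,45,45,45,45,45], travel=[[4,-1,0],[4,-1,0],[4,-1,0],[4,-1,0],[4,-1,-30],[4,-1,-70],[4,-1,-120],[4,-1,-170],[4,-1,-170],[4,-1,-170]], dr=[[0,0,0],[0,0,0],[0,0,0],[0,0,0],[0,0,0],[0,0,0],[0,0,0],[0,0,0],[0,0,0],[0,0,0]])

```text
clock: 8.45
position: [570.7, 200.5, 400.1]
ee_rot: [-0.121, 0.993, 0.001, 0.001]
contact_force: [-0.3, 0.8, -1.3]
gripper_width: 44.9
grasp_force: 0.0
```

Run:
```python
from h import *
s=arm.read_state();print(s['position'],s['contact_force'],s['joints'])
cm=arm.camera_model('wrist');np.save('w2.npy',cm['pose']);snap('wrist','w2.png')
for n,p in (('handle top',(568,198,90)),('axis rim',(537.5,266.3,66))): print(n,proj(cm,p))
```

```text
[570.67533086 200.49024077 400.06243276] [-0.30349148  0.83270669 -1.3317303 ] [ 6.05086811e-01  3.53058931e-01 -5.19462149e-02 -6.52907334e-04
 -1.16226491e+00 -1.93273137e+00]
handle top (np.float64(313.47449051809673), np.float64(219.74978648968843))
axis rim (np.float64(403.75059518789317), np.float64(197.05322366699346))
```

View pics/w2.png

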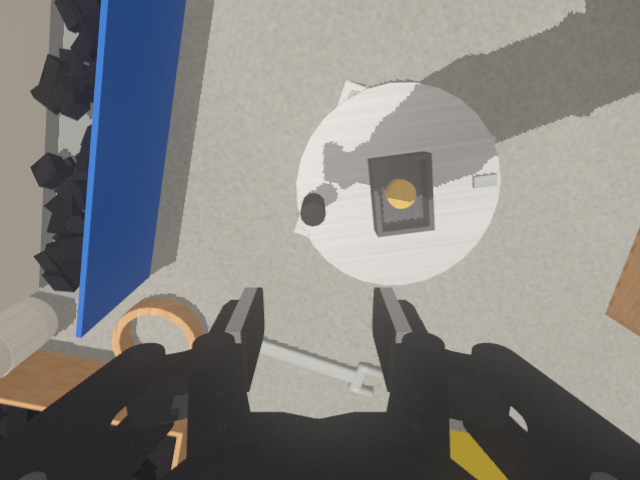

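The wrist picture shows the handle at (313,211) and the housing centre near (402,193). The plate reached the stop, where the force rose to about 19 N and the pads slipped on the handle. I'll measure the final handle and housing angle from both the wrist and top cameras.

```bash
cat > m.py <<'E'
from h import *
def house(im,cm,z,box,th):
    x0,y0,x1,y1=box;m=np.zeros(im.shape[:2],np.uint8);m[y0:y1,x0:x1]=(im.max(2)<th)[y0:y1,x0:x1]
    cs=[c for c in cv2.findContours(m,cv2.RETR_EXTERNAL,cv2.CHAIN_APPROX_NONE)[0] if cv2.contourArea(c)>60]
    for c in cs:
        M=cv2.moments(c);P=np.array([onz(cm,*p,z)[:2] for p in c[:,0]],np.float32)
        r=cv2.minAreaRect(P);print(cv2.contourArea(c),'px',round(M['m10']/M['m00'],1),round(M['m01']/M['m00'],1),'world',np.round(r[0],1),np.round(r[1],1),round(r[2],1))
E
python3 - <<'E'
from m import *
im=cv2.imread('pics/w2.png');cm=arm.camera_model('wrist')
for th in(80,95):
    house(im,cm,90,(300,185,330,232),th);house(im,cm,66,(360,145,445,245),th)
print('start');cm['pose']=np.load('w1.npy');im=cv2.imread('pics/w1.png')
house(im,cm,90,(300,195,330,242),80);house(im,cm,66,(360,180,445,275),80)
print('top');t=snap('top','top1.png');house(t[:,:,::-1],arm.camera_model('top'),66,(135,195,210,245),118)
E
```

```text
153.0 px 313.4 199.7 world [553.  194.3] [12.7 17. ] 6.0
392.0 px 422.5 170.4 world [510.  270.6] [45.7 24.9] 57.1
start
top
864.0 px 156.9 223.0 world [534.4 263.3] [68.6 55.4] 22.0
108.0 px 190.6 208.4 world [564.2 198.1] [30.7 19. ] 54.1
```

Run:
```python
from m import *
ct=arm.camera_model('top')
for uv in((192.57,218.6),(190.6,208.4)):
    p=onz(ct,*uv,66.7);d=p[:2]-[537.3,266.3];print('handle',p,np.hypot(*d),np.degrees(np.arctan2(d[1],d[0])))
house(cv2.imread('pics/top0.png'),ct,66,(135,195,185,245),118)
cm=arm.camera_model('wrist')
for f,b in(('w1',((300,195,330,242),(362,180,445,275))),('w2',((300,190,330,230),(364,145,440,240)))):
    im=cv2.imread(f'pics/{f}.png');cm['pose']=np.load(f+'.npy')
    for th in(110,130):
        print(f,th);house(im,cm,90,b[0],th);house(im,cm,66,b[1],th)
```

```text
handle [543.77501486 192.60501438  66.7       ] 73.97889376712023 -84.97875248528483
handle [564.25117525 197.38877047  66.7       ] 73.99407681106227 -68.63953676958677
859.5 px 157.0 222.8 world [534.2 262.3] [68.5 53.8] 5.8
w1 110
586.5 px 314.5 219.3 world [539.8 190.5] [25.4 17.9] 14.0
1186.0 px 403.7 224.0 world [533.8 262.2] [62.3 48.5] 5.1
w1 130
603.0 px 314.6 219.3 world [539.8 190.5] [25.4 17.9] 14.0
1767.0 px 402.9 223.9 world [534.5 263.3] [64.3 50.5] 5.5
w2 110
586.0 px 312.8 209.3 world [560.2 195.3] [24.8 17.5] 14.2
2414.5 px 403.8 180.6 world [534.3 263.5] [61.5 49.8] 21.3
w2 130
604.5 px 312.8 209.3 world [560.2 195.3] [24.8 17.6] 13.9
4258.5 px 402.1 189.8 world [534.6 263.6] [62.6 50.5] 21.5
```

Wound 6.57 rad, which is within the 6.30–6.75 window, and the housing is now at yaw about 21.4°. Next I'll go above the tray.

Emit:
move_arm(fingers=[45,45,45,45,45,45,45,45,45,45], travel=[[18,-41,0],[36,-83,0],[55,-124,0],[73,-166,0],[91,-207,0],[109,-248,0],[128,-290,0],[146,-331,0],[164,-372,0],[182,-414,0]], dr=[[0,0,0.08],[0,0,0.16],[0,0,0.24],[0,0,0.32],[0,0,0.4],[0,0,0.48],[0,0,0.56],[0,0,0.64],[0,0,0.72],[0,0,0.76]])

```text
clock: 9.55
position: [492.9, -247.1, 396.7]
ee_rot: [0.257, 0.966, -0.0, -0.002]
contact_force: [0.9, 0.9, 0.3]
gripper_width: 44.9
grasp_force: 0.0
```

Emit:
move_arm(fingers=[45,45], travel=[[0,0,0],[0,0,0]], dr=[[0,0,0],[0,0,0]])

```text
clock: 9.75
position: [493.2, -246.5, 396.6]
ee_rot: [0.257, 0.966, 0.0, -0.002]
contact_force: [0.4, 0.7, -0.0]
gripper_width: 44.8
grasp_force: 0.0
```

Run:
```python
from m import *
s=arm.read_state();print(s['position'],s['ee_rot'],s['joints'])
cm=arm.camera_model('wrist');im=snap('wrist','w3.png');np.save('w3.npy',cm['pose'])
for n,p in (('cover',(492.5,-245.3,10)),):
    u,v=proj(cm,p);print(n,u,v)
u,v=int(u),int(v)
for th in(50,80): house(im,cm,10,(u-75,v-75,u+75,v+60),th)
```

```text
[ 493.15798696 -246.46767285  396.62224699] [ 2.56876526e-01  9.66442116e-01  1.98674290e-05 -2.02141669e-03] [-1.69491019e-01  2.66748955e-01 -1.86062291e-01 -4.48556707e-04
 -1.12200790e+00 -1.92068873e+00]
cover 318.28492188640416 206.32577094127623
```

View pics/w3.png

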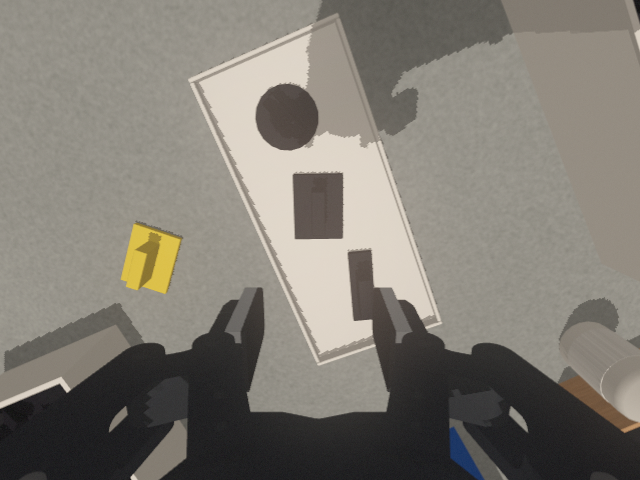

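The picture shows the rectangular cover centred at (318,206), aligned with the fingers and matching the measured position, with the strip clear of them. I'll descend and grip the rib.

Emit:
move_arm(fingers=[45,45,45,45,45,45,45,45,45,45], travel=[[1,1,40],[1,1,80],[1,1,120],[1,1,155],[1,1,180],[1,1,195],[1,1,205],[1,1,210],[1,1,210],[1,1,210]], dr=[[0,0,0],[0,0,0],[0,0,0],[0,0,0],[0,0,0],[0,0,0],[0,0,0],[0,0,0],[0,0,0],[0,0,0]])

```text
clock: 10.8
position: [493.6, -243.9, 189.5]
ee_rot: [0.255, 0.967, 0.0, 0.001]
contact_force: [-0.7, -0.5, -0.1]
gripper_width: 45.1
grasp_force: 0.0
```

Emit:
move_arm(fingers=[30,20,10,2,2,2,2,2], travel=[[0,0,0],[0,0,0],[0,0,0],[0,0,0],[0,0,0],[0,0,0],[0,0,0],[0,0,0]], dr=[[0,0,0],[0,0,0],[0,0,0],[0,0,0],[0,0,0],[0,0,0],[0,0,0],[0,0,0]])

```text
clock: 11.6
position: [493.4, -244.3, 189.6]
ee_rot: [0.256, 0.967, -0.0, 0.001]
contact_force: [-0.3, 0.1, 5.5]
gripper_width: 11.0
grasp_force: 59.2
```

Emit:
move_arm(fingers=[2,2,2,2,2,2,2,2,2,2], travel=[[0,0,-15],[0,0,-40],[0,0,-70],[0,0,-100],[0,0,-135],[0,0,-170],[0,0,-200],[0,0,-210],[0,0,-210],[0,0,-210]], dr=[[0,0,0],[0,0,0],[0,0,0],[0,0,0],[0,0,0],[0,0,0],[0,0,0],[0,0,0],[0,0,0],[0,0,0]])

```text
clock: 12.6
position: [492.6, -244.0, 396.8]
ee_rot: [0.256, 0.967, 0.0, -0.002]
contact_force: [-0.6, -0.4, -2.0]
gripper_width: 10.6
grasp_force: 58.4
```

Emit:
move_arm(fingers=[2,2,2,2,2,2,2,2,2,2], travel=[[10,22,0],[26,56,0],[43,93,0],[60,130,0],[77,166,0],[94,203,0],[111,240,0],[128,276,0],[145,313,0],[162,350,0]], dr=[[0,0,0],[0,0,-0.1],[0,0,-0.2],[0,0,-0.3],[0,0,-0.4],[0,0,-0.5],[0,0,-0.6],[0,0,-0.7],[0,0,-0.8],[0,0,-0.89]])

```text
clock: 13.6
position: [524.9, 141.8, 396.2]
ee_rot: [-0.187, 0.982, -0.001, -0.002]
contact_force: [0.8, -0.4, -0.6]
gripper_width: 11.2
grasp_force: 58.5
```

Run:
```python
from m import *
s=arm.read_state();p=s['position'];r=R.from_quat(s['ee_rot']);print(p,s['ee_rot'],s['gripper_width'],s['grasp_force'],s['joints'])
print(r.inv().apply(np.array([536.7,265.7,p[2]])-p), np.degrees(np.arctan2(*r.as_matrix()[[1,0],0])))
# plate and housing refit from this viewpoint and w2
from scipy.optimize import least_squares
cm=arm.camera_model('wrist')
for f in('w1','w2'):
    im=cv2.imread(f'pics/{f}.png').astype(np.uint8);cm['pose']=np.load(f+'.npy')
    u,v=map(int,proj(cm,(537,266,42)));E=cv2.Canny(im,60,150);ys,xs=np.nonzero(E)
    P=np.array([onz(cm,a,b,42)[:2] for a,b in zip(xs,ys)]);d=np.hypot(*(P-[537,266]).T);P=P[abs(d-90)<5]
    q=least_squares(lambda q:np.hypot(*(P-q[:2]).T)-q[2],[537,266,90],loss='cauchy',f_scale=.7);print(f,len(P),q.x)
```

```text
[524.94854023 141.76821964 396.2122597 ] [-1.87176952e-01  9.82323469e-01 -5.60022602e-04 -2.25328934e-03] 11.220873513474599 58.464975357055664 [ 5.61910981e-01  2.54393169e-01 -2.04165739e-01 -6.69934710e-04
 -1.11684199e+00 -1.75583608e+00]
[-56.50185271 110.92627852  -0.29045451] -158.42381523423768
w1 853 [536.93449178 265.89732061  89.3210153 ]
w2 908 [536.71956465 265.82046952  89.17392657]
```

Emit:
move_arm(fingers=[2,2,2,2,2,2,2], travel=[[-20,39,0],[-40,78,0],[-57,111,0],[-57,111,40],[-57,111,80],[-57,111,100],[-57,111,100]], dr=[[0,0,0],[0,0,0],[0,0,0],[0,0,0],[0,0,0],[0,0,0],[0,0,0]])

```text
clock: 14.3
position: [536.6, 263.4, 292.4]
ee_rot: [-0.185, 0.983, -0.003, -0.006]
contact_force: [-0.3, -1.0, -0.6]
gripper_width: 10.8
grasp_force: 58.5
```

Run:
```python
from m import *
s=arm.read_state();p=s['position'];r=R.from_quat(s['ee_rot']);M=r.as_matrix();print(p,s['ee_rot'],s['gripper_width'],s['grasp_force'])
print('to axis',r.inv().apply(np.array([536.8,265.8,p[2]])-p),'yaw',np.degrees(np.arctan2(M[1,0],M[0,0]))+180)
im=snap('wrist','w4.png')
t=snap('scene','scene2.png')
b=cv2.resize(t[150:300,380:530],(600,600),interpolation=cv2.INTER_CUBIC)
cv2.imwrite('pics/crop2.png',np.hstack([cv2.resize(im[140:440,220:420],(200,300)),b[:300]])[:,:800,::-1]) if 0 else cv2.imwrite('pics/crop2.png',b[:,:,::-1])
```

```text
[536.58481266 263.42066348 292.44758919] [-0.18498041  0.98272095 -0.00275938 -0.00584522] 10.800941953262159 58.52232098579407
to axis [-1.06542065  2.13822696 -0.02030191] yaw 21.31926258758196
```

View pics/w4.png

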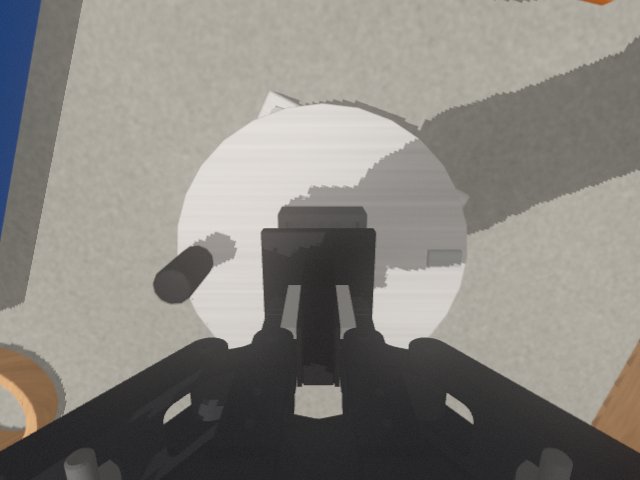

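View pics/crop2.png

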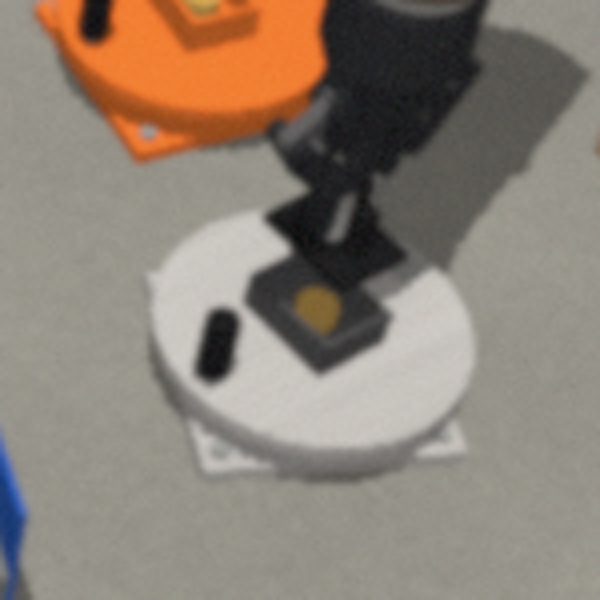

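The pictures show the cover held level and parallel to the housing, above the opening. I'll settle, lower in two stages, and check the cover's edge.

Emit:
move_arm(fingers=[2,2,2,2,2,2], travel=[[0,1,6],[0,1,12],[0,1,18],[0,1,18],[0,1,18],[0,1,18]], dr=[[0,0,0],[0,0,0],[0,0,0],[0,0,0],[0,0,0],[0,0,0]])

```text
clock: 15.0
position: [537.8, 265.3, 281.1]
ee_rot: [-0.185, 0.983, 0.0, 0.0]
contact_force: [-0.3, 0.1, -0.4]
gripper_width: 10.8
grasp_force: 58.5
```

Run:
```python
from m import *
s=arm.read_state();p=s['position'];r=R.from_quat(s['ee_rot']);M=r.as_matrix();print(p,s['ee_rot'],s['contact_force'])
print('to axis',r.inv().apply(np.array([536.8,265.8,p[2]])-p),'yaw',np.degrees(np.arctan2(M[1,0],M[0,0]))+180)
cm=arm.camera_model('wrist')
P=np.array(np.load('w1.npy'))
im=arm.get_image('wrist');g=im.max(2)
zb=p[2]-185.6
cv2.imwrite('pics/w5.png',im[:,:,::-1])
# cover far corners, expected
for dx,dy in((32,-24),(32,24)):
  for z in(zb,zb+6):
    q=p+M[:,0]*dx+M[:,1]*dy;q[2]=z;print('expect',dx,dy,z,np.round(proj(cm,q),1))
print([(c,int(g[235:300,c].argmin()+235)) for c in(300,)], g[190:260:3,300].tolist(), g[240,230:290:3].tolist(), g[240,350:400:3].tolist())
```

```text
[537.78359409 265.27669087 281.07552814] [-1.85366798e-01  9.82669332e-01  1.45750386e-04  3.37159512e-04] [-0.32419015  0.13711769 -0.42598736]
to axis [ 7.25353679e-01  8.45678237e-01 -3.83300412e-04] yaw 21.365034705140687
expect 32 -24 95.47552814025292 [259.1 224.5]
expect 32 -24 101.47552814025292 [256.9 228.1]
expect 32 24 95.47552814025292 [371.9 224.5]
expect 32 24 101.47552814025292 [374.  228.1]
[(300, 276)] [214, 187, 156, 156, 92, 94, 93, 95, 94, 93, 90, 89, 88, 66, 71, 76, 77, 74, 73, 62, 59, 57, 55, 54] [217, 217, 215, 215, 216, 216, 215, 216, 216, 215, 199, 91, 90, 89, 86, 86, 85, 83, 81, 80] [52, 52, 54, 56, 55, 53, 54, 53, 53, 144, 143, 143, 143, 144, 145, 145, 143]
```

Emit:
move_arm(fingers=[2,2,2,2,2,2,2,2,2], travel=[[0.5,0,5],[0.5,0,10],[0.5,0,14],[0.5,0,18],[0.5,0,18],[0.5,0,18],[0.5,0,18],[0.5,0,18],[0.5,0,18]], dr=[[0,0,0],[0,0,0],[0,0,0],[0,0,0],[0,0,0],[0,0,0],[0,0,0],[0,0,0],[0,0,0]])

```text
clock: 15.95
position: [537.3, 265.1, 262.9]
ee_rot: [-0.185, 0.983, 0.0, 0.0]
contact_force: [-0.0, 0.5, -0.8]
gripper_width: 10.9
grasp_force: 58.5
```

Run:
```python
from m import *
s=arm.read_state();print(s['position'],s['ee_rot'],s['contact_force'],np.abs(s['joint_vel']).max(),s['grasp_force'])
t=snap('scene','scene3.png')
cv2.imwrite('pics/crop3.png',cv2.resize(t[180:270,400:520],(800,600),interpolation=cv2.INTER_CUBIC)[:,:,::-1])
```

```text
[537.25795787 265.06015986 262.92129697] [-1.85331220e-01  9.82676090e-01  9.88871042e-05  1.79413448e-04] [-0.03762722  0.45781965 -0.7880192 ] 0.0035843145642890407 58.53242039680481
```

View pics/crop3.png

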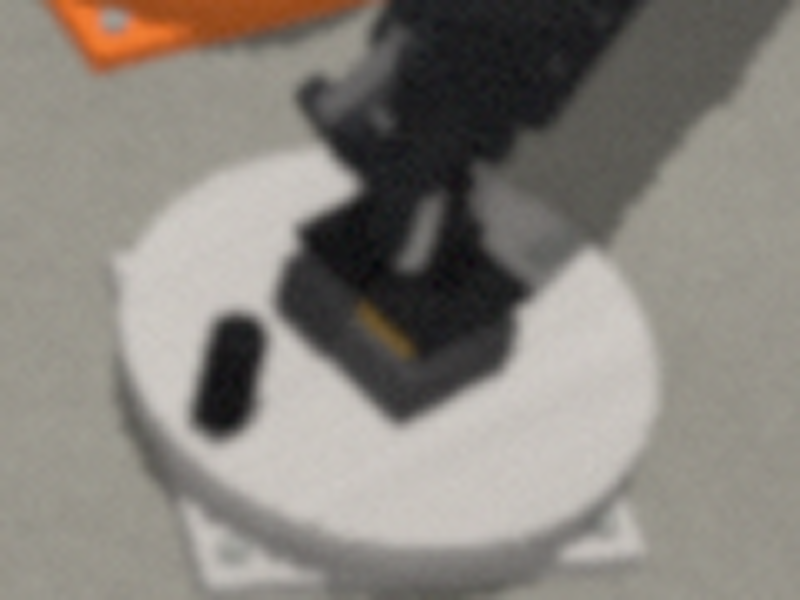

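The crop shows the cover squarely above the housing with a gap of about 1 cm and no contact, so I'm handing in.

```bash
python3 -c "
from bench import arm
print(arm.job_done())"
```

```text
the job is handed in; nothing more can be done
None
```

I wound the nest to its stop (about 6.57 rad), let go of the handle, and lifted the rectangular cover over the chute. I handed the job in at about 16 s with the cover held level and square, about 1 cm above the housing rim by my measurements; the hand-in returned no verdict.

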